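# Hang three spacer plates in order behind a sprung hook's tip

### The job

Take the three spacer plates out of the rack and hang them by their windows on the stand's hook, first the large one at the back, then the middle one, then the small one in front. Bring each in over the upturned tip and feel it back against what is behind it; the last must be eased back against the sprung pad until it drops behind the tip, so that the three hang nested face to face and the spring keeps them tight. Press gently, never ramming the pad to its stop, and leave the other things on the worktop alone.

Things in the scene. Friction and masses are not known exactly. Their poses are not given: they have to be found in the camera images.
- plate_l_mid (a point): Mid-height centre of the large plate: aluminium, upright, 8 mm thick (x), body 90 wide (y), 88 tall; tab on top 16 wide, 34 tall. Window through x, 16 wide, 22 tall, upper edge 10 mm below the shoulders (foot of the tab). Point is 61 mm above the underside, 27 below the shoulders. About 140 g. Stands in a slot of the rack, square to it; which slot varies.
- plate_m_mid (a point): Mid-height centre of the middle plate: aluminium, upright, 8 mm thick (x), body 72 wide (y), 76 tall; tab on top 22 wide, 34 tall. Window through x, 16 wide, 22 tall, upper edge 10 mm below the shoulders (foot of the tab). Point is 55 mm above the underside, 21 below the shoulders. About 110 g. Stands in a slot of the rack, square to it; which slot varies.
- plate_s_mid (a point): Mid-height centre of the small plate: aluminium, upright, 8 mm thick (x), body 54 wide (y), 64 tall; tab on top 28 wide, 34 tall. Window through x, 16 wide, 22 tall, upper edge 10 mm below the shoulders (foot of the tab). Point is 49 mm above the underside, 15 below the shoulders. About 80 g. Stands in a slot of the rack, square to it; which slot varies.
- rack: Grey plastic rack, 130 x 106 x 22 mm, fixed; origin at the centre of its underside. Three open-ended slots along its y, 10 mm wide, 14 mm deep, 40 mm apart along its x; slot floors 8 mm above the worktop.
- stand: Hook stand, fixed: dark steel base 110 x 90 x 12 mm, column and clamp head at its +x end. Origin: centre of the base's underside; its -x is the way the hook points, roughly towards the robot. Nothing on it is higher than 132 mm. The hook arm lies in its plane y = 0.
- bar_line (a point): Point on the stand at the arm's top face, 120 mm above the stand's origin. The level arm, 10 mm wide and high, runs to -x and ends in an upturned tip, 6 mm thick and 6 mm above the arm. The arm's reach was set by hand and is NOT measured: the tip's rear face is 25 to 49 mm from here; find it by feel or sight. Plates pass the tip with the window's upper edge 6 to 12 mm above the arm.
- spring_pad (a joint): Black sprung pad, 34 wide x 28 high, round the arm; travel towards the column in m: 0 relaxed, 0.011 hard stop. Relaxed, its front face is 20 mm behind the tip's rear face (three plates need 24 mm) and shifts with the arm's setting. The spring starts at 2 N, adds 0.9 N per mm, and pushes plates back to the tip.
- driver_1: Orange screwdriver, 160 mm long, lying near the front edge; bystander.
- hexkey_1: Black hex key, 94 mm long, lying flat; bystander.
- die_block: Grey metal block 45 x 60 x 34 mm; bystander.
- spare_micrometer: Loose micrometer head, 100 mm long; bystander.
Mind the look-alikes: they are no part of the job. Leave any brown or orange look-alike of the part that bears plate_s_mid alone.

How it is judged:
By the outcome, as a careful person would: the job done as asked, in the order asked, and still so for the second after the job is handed in, with the robot touching nothing.
It also fails if it takes over 72 s, if anything falls off the work surface, if the arm or the gripper's body presses on something with over 40 N, if the wrist force passes 120 N, or if a joint passes its speed limit or range.

### The arm

A 6-joint arm with a two-finger parallel gripper is mounted at the origin on a cart in front of the work surface, level with it; the furniture and walls round the work are solid. World frame = base frame: x ahead of the robot, y to its left, z up, the work surface at z = 0. Lengths are in m, angles in rad, forces in N, time in s.
With the tool pointing down it reaches from about 0.35 to 0.975 m from the base axis. Payload 4.9 kg.
Tool frame: the origin (TCP) lies midway between the tips of the shut fingers; the grasp point (between the pads) lies 19 mm behind it; y points along the fingers, z is the direction in which the jaws open and shut, and the axes are right-handed (so a half turn about y gives the same grasp; the last joint's range is limited). The gripper opens to 85 mm and grips with 20 to 120 N. Pads are 22 mm wide; open, the fingers measure 114 mm over their backs; the gripper's body (76 mm by 85 mm) begins 54 mm behind the grasp point. The pads swing forward as they close: fully open they stand 13 mm farther back than shut.
Start: joints at [1.129, 0.053, 1.613, -0, 1.476, -0.119], TCP at [0.198, 0.593, 0.231] pointing down, gripper open.
Joint ranges: [-3.01, 3.01], [-1.01, 2.22], [0.06, 2.58], [-1.02, 4.17], [0.09, 2.62], [-3.14, 3.14]. Speed limits (rad/s): [2.57, 2.57, 3.14, 3.14, 3.14, 3.14].

### API

Orientations are given as [roll, pitch, yaw] about the fixed x, y, z axes, in that order (R = Rz(yaw) Ry(pitch) Rx(roll)).
In Python, from rig import bot gives the robot as it stands. Calls block until the motion is done:
- bot.move_ptp(position, orientation): joint-space move of the TCP to a pose.
- bot.move_l(position, frame=None, rate=0.15): straight line of the TCP; frame=None keeps the orientation; rate is the mean speed in m/s.
- bot.movej(angles): joint-space move.
- bot.grip(opening, strength=None): finger opening in m; strength is the grip in N (None keeps the last); returns when the fingers have stopped.
- bot.wait(seconds).
- bot.solve_ik(position, orientation): joint angles nearest the present ones, or None.
- bot.observe(): the state.
- bot.read_camera(name): name is "scene" or "top" or "wrist"; returns (picture, depth): 384x512x3 uint8, red, green, blue; 384x512 float32, m along the optical axis (not along the pixel's ray), 0 where there is no reading.
- bot.get_calibration(name): a dict with "mtx" (3x3 intrinsics, pixels), "pose" (4x4, takes a point from camera to world coordinates). Camera axes: x right, y down, z forward; pixel columns grow to the right and rows downward; lengths in m; the calibration is good to about 2 mm. A picture is of the moment at which its call begins: read the wrist's pose just before it. get_calibration takes no time and is no camera call; for the wrist camera it gives the pose at the moment of the call.
A pose or a line that the arm cannot do raises bot.Unreachable and nothing moves.
- bot.close_job(): hands the job in, once; it reports no verdict.
Trained networks look in the newest picture that a camera, given by its name, has taken for a name from the list of things; names that differ only in an ending like _2 or _b are one class to them, and where a whole thing is asked for, a point or a joint stands for the part that bears it (a point fixed in the world has none). Each returns a list of dicts, best first, with "score" (0 to 1); they miss things now and then, are a little off and sometimes report something else, mostly with a low value. They report only what shows in the picture. A call takes as long as a camera call. They do not tell look-alikes from the thing itself.
- bot.silhouettes(camera, label): "pixels" (384x512 bool, what is visible of it) and "box" ([left, top, width, height] in pixels, round what is visible of it).
The state is a dict: "time": time; "joint_positions": joint angles; "joint_vel": joint speeds; "effort": joint torques, N m; "eef_pos": TCP position; "tcp_rot": TCP orientation; "contact_force": force on the tool from outside, world axes, zero at the start; "moment": the same for the moment, N m; "grip_width": finger opening in m.
Only numpy, scipy, OpenCV 4.12 (cv2) and the standard library are available. Lean on these libraries where they do the work, as an engineer would, in place of code of your own. Each camera call takes 0.05 s, during which the arm holds its last target.

## Working session

There is one attempt and no reset: what is moved stays moved. The work goes in short steps, each a Python script; the robot and the scene stay as the last script left them, time stands still between calls to the robot, and variables do not carry over. Pictures are saved under pics/ and viewed, and the job is handed in when it is done.

```bash
ls; mkdir -p pics; python3 - <<'E'
from rig import bot
import cv2,numpy as np
for n in("scene","top","wrist"):
    p,d=bot.read_camera(n); cv2.imwrite(f"pics/{n}0.png",p[:,:,::-1]); np.savez(f"{n}0.npz",p=p,d=d,**bot.get_calibration(n))
    print(n,bot.get_calibration(n)["pose"].round(3).tolist())
s=bot.observe();print({k:np.round(v,3).tolist() for k,v in s.items()})
E
```

```text
pics
scene [[0.708, -0.518, 0.479, 0.08], [-0.706, -0.504, 0.497, -0.208], [-0.016, -0.691, -0.723, 0.866], [0.0, 0.0, 0.0, 1.0]]
top [[0.125, -0.968, 0.216, 0.36], [-0.992, -0.123, 0.023, 0.306], [0.004, -0.217, -0.976, 1.157], [0.0, 0.0, 0.0, 1.0]]
wrist [[0.317, 0.908, 0.273, 0.129], [0.948, -0.303, -0.094, 0.614], [-0.003, 0.288, -0.958, 0.372], [0.0, 0.0, 0.0, 1.0]]
{'time': 0.15, 'joint_positions': [1.129, 0.053, 1.614, -0.0, 1.476, -0.119], 'joint_vel': [-0.0, -0.002, -0.003, -0.0, -0.001, -0.0], 'effort': [0.0, -39.424, -37.072, -0.0, 0.005, -0.0], 'eef_pos': [0.198, 0.592, 0.23], 'tcp_rot': [-1.572, 0.0, -0.323], 'contact_force': [-0.411, 0.611, -0.692], 'moment': [-0.019, -0.007, 0.005], 'grip_width': 0.085}
```

View pics/scene0.png

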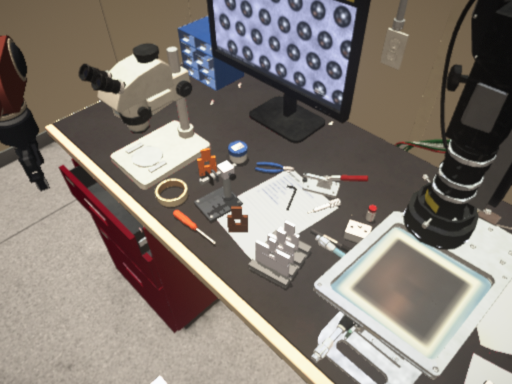

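View pics/top0.png

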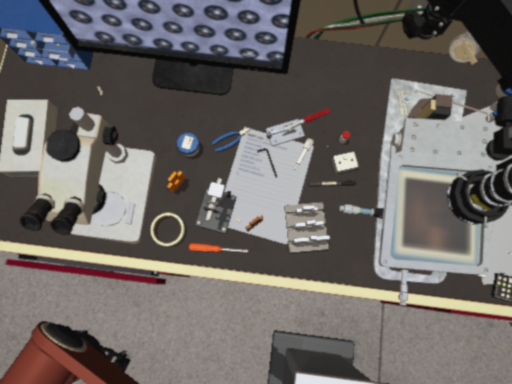

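View pics/wrist0.png

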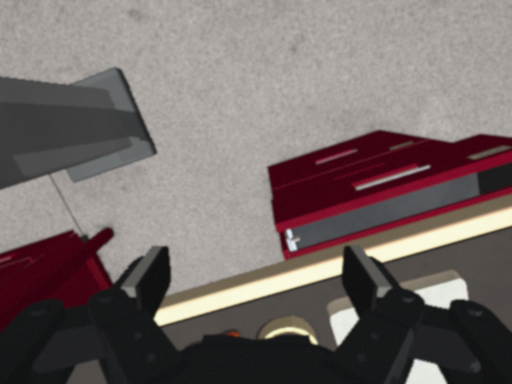

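```bash
cat > h.py <<'E'
import numpy as np,cv2
def load(f): 
    z=np.load(f); return z['p'],z['d'],z['mtx'],z['pose']
def cloud(d,K,T):
    v,u=np.mgrid[:d.shape[0],:d.shape[1]]
    c=np.stack([(u-K[0,2])/K[0,0]*d,(v-K[1,2])/K[1,1]*d,d],-1)
    w=c@T[:3,:3].T+T[:3,3]; w[d<=0]=np.nan; return w
E
python3 - <<'E'
from h import *
from rig import bot
p,d,K,T=load('top0.npz')
c=p[160:260,150:350,::-1]; cv2.imwrite('pics/tc.png',cv2.resize(c,None,fx=4,fy=4,interpolation=cv2.INTER_CUBIC))
W=cloud(d,K,T)
for n,(u,v) in dict(table=(270,255-0),rack=(307,227),orange=(175,180),brown=(254,222)).items(): print(n,W[v,u].round(3))
p2,d2,K2,T2=load('scene0.npz')
c=p2[130:300,180:350,::-1]; cv2.imwrite('pics/sc.png',cv2.resize(c,None,fx=3.5,fy=3.5,interpolation=cv2.INTER_CUBIC))
for cam in('top','scene'):
  for l in('plate_l_mid','plate_m_mid','plate_s_mid','rack','stand','spring_pad','die_block'):
    for r in bot.silhouettes(cam,l)[:3]: 
        m=r['pixels'];X=(W if cam=='top' else cloud(d2,K2,T2))[m]
        print(cam,l,round(r['score'],2),r['box'],np.nanmin(X,0).round(3),np.nanmax(X,0).round(3))
E
```

```text
table [0.441 0.261 0.002]
rack [0.524 0.173 0.049]
orange [0.604 0.542 0.064]
brown [0.513 0.315 0.095]
top plate_l_mid 0.78 [291.3, 232.5, 35.8, 13.5] [0.476 0.111 0.   ] [0.512 0.209 0.133]
top plate_m_mid 0.46 [292.2, 222.3, 28.5, 7.7] [0.517 0.141 0.013] [0.537 0.209 0.125]
top plate_s_mid 0.72 [167.6, 172.1, 19.1, 18.6] [ 0.581  0.528 -0.002] [0.643 0.575 0.105]
top plate_s_mid 0.58 [295.9, 201.8, 18.0, 13.2] [0.558 0.156 0.015] [0.578 0.209 0.113]
top rack 0.97 [282.5, 200.4, 46.2, 52.0] [0.457 0.111 0.003] [0.6   0.237 0.086]
top stand 0.67 [256.5, 148.4, 22.4, 29.2] [ 0.663  0.27  -0.002] [0.745 0.333 0.012]
top spring_pad 0.55 [206.2, 203.8, 9.7, 6.9] [0.523 0.418 0.119] [0.54  0.44  0.132]
top die_block 0.63 [334.5, 150.3, 21.9, 22.8] [ 0.696  0.045 -0.001] [0.766 0.117 0.04 ]
scene plate_l_mid 0.71 [255.0, 239.3, 36.9, 36.1] [0.474 0.119 0.011] [0.522 0.208 0.132]
scene plate_m_mid 0.67 [267.8, 232.0, 25.7, 27.5] [0.486 0.123 0.018] [0.566 0.223 0.13 ]
scene plate_s_mid 0.85 [196.0, 147.9, 21.3, 27.6] [ 0.527  0.436 -0.004] [0.667 0.617 0.129]
scene plate_s_mid 0.73 [225.2, 204.2, 24.2, 28.4] [ 0.495  0.292 -0.003] [0.568 0.375 0.1  ]
scene plate_s_mid 0.49 [281.5, 219.0, 18.7, 32.8] [ 0.531  0.153 -0.002] [0.618 0.243 0.118]
scene rack 0.81 [248.9, 230.9, 60.2, 56.6] [ 0.453  0.107 -0.004] [0.615 0.235 0.068]
scene stand 0.64 [194.2, 160.9, 47.1, 64.1] [ 0.483  0.313 -0.004] [0.685 0.557 0.133]
scene spring_pad 0.37 [204.1, 173.9, 14.2, 12.2] [ 0.521  0.409 -0.003] [0.606 0.537 0.131]
scene die_block 0.83 [345.3, 222.1, 23.9, 20.9] [ 0.693  0.054 -0.001] [0.777 0.113 0.037]
```

View pics/tc.png

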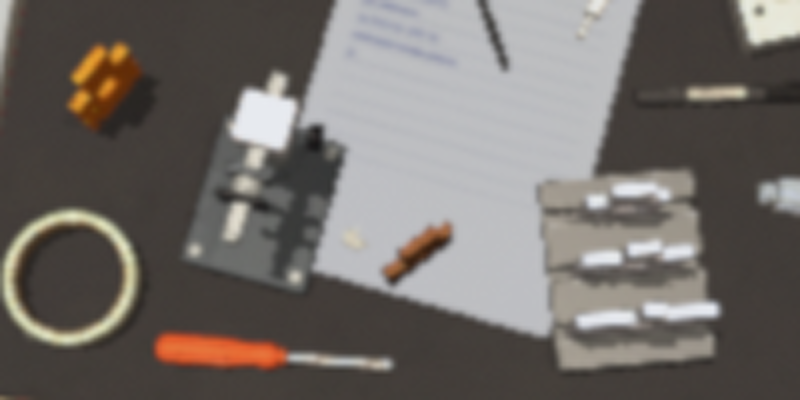

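View pics/sc.png

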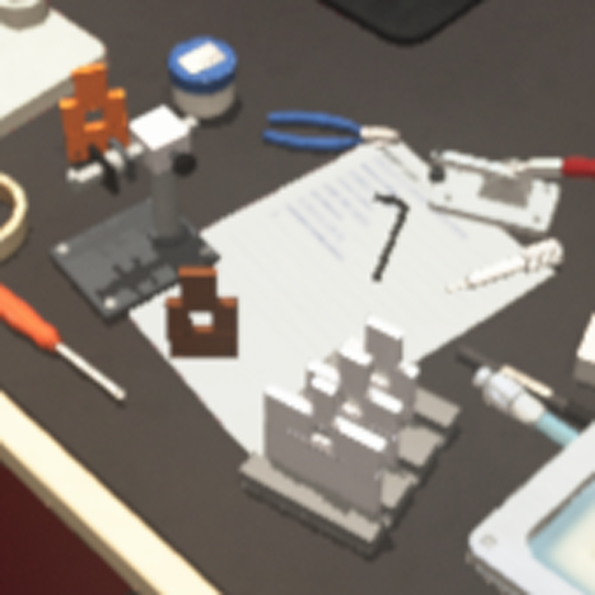

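```bash
python3 - <<'E'
from h import *
p,d,K,T=load('top0.npz'); W=cloud(d,K,T)
print(K.round(1).tolist(), load('wrist0.npz')[2].round(1).tolist())
R=W[195:260,275:340].reshape(-1,3)
for lo,hi in((.015,.03),(.07,.09),(.09,.1),(.1,.12),(.12,.14)):
    q=R[(R[:,2]>lo)&(R[:,2]<hi)]; print(lo,hi,len(q)); 
    if lo==.015: print(cv2.minAreaRect((q[:,:2]*1000).astype(np.float32)))
S=W[170:240,185:240].reshape(-1,3)
q=S[(S[:,2]>.105)&(S[:,2]<.14)&(S[:,0]<.6)]; print('hi',len(q)); print((q[q[:,0].argsort()]*1000).round().astype(int).tolist())
q=S[(S[:,2]>.006)&(S[:,2]<.02)]; print(cv2.minAreaRect((q[:,:2]*1000).astype(np.float32)))
# cam in tool frame
import sys
from rig import bot
from scipy.spatial.transform import Rotation as Ro
s=bot.observe(); Tt=np.eye(4);Tt[:3,:3]=Ro.from_euler('xyz',s['tcp_rot']).as_matrix();Tt[:3,3]=s['eef_pos']
C=np.linalg.inv(Tt)@bot.get_calibration('wrist')['pose']; np.save('cam.npy',C); print(C.round(3).tolist())
E
```

```text
[[415.9, 0.0, 251.7], [0.0, 415.9, 190.4], [0.0, 0.0, 1.0]] [[291.7, 0.0, 255.9], [0.0, 291.7, 195.3], [0.0, 0.0, 1.0]]
0.015 0.03 1211
((528.3019409179688, 172.8996124267578), (130.43820190429688, 106.55895233154297), 12.328116416931152)
0.07 0.09 148
0.09 0.1 103
0.1 0.12 82
0.12 0.14 32
hi 432
[[499, 432, 123], [499, 430, 123], [499, 436, 117], [500, 437, 128], [501, 435, 127], [501, 428, 115], [501, 432, 128], [501, 430, 128], [502, 428, 120], [503, 435, 126], [503, 433, 128], [504, 431, 123], [505, 429, 119], [506, 433, 124], [506, 436, 121], [507, 431, 120], [508, 429, 120], [508, 426, 120], [509, 436, 122], [509, 434, 121], [510, 432, 118], [510, 429, 119], [510, 427, 121], [512, 432, 124], [512, 435, 120], [513, 430, 119], [513, 427, 121], [514, 435, 122], [514, 432, 122], [515, 430, 121], [516, 428, 119], [517, 435, 120], [517, 426, 111], [518, 430, 121], [518, 433, 117], [518, 428, 119], [519, 426, 116], [520, 433, 120], [520, 431, 121], [520, 428, 121], [521, 426, 121], [522, 433, 122], [522, 413, 121], [522, 416, 119], [522, 431, 123], [523, 418, 129], [523, 415, 131], [5
[... 6056 characters left out ...]
415, 130], [590, 409, 133], [591, 438, 127], [591, 404, 134], [591, 412, 129], [591, 433, 129], [591, 430, 130], [591, 407, 130], [592, 428, 129], [592, 425, 130], [592, 417, 133], [592, 420, 132], [592, 422, 130], [593, 435, 131], [593, 430, 132], [593, 415, 129], [593, 425, 134], [594, 433, 128], [594, 413, 127], [594, 423, 132], [594, 428, 129], [595, 436, 132], [596, 433, 131], [597, 421, 121], [597, 419, 121], [598, 416, 119], [599, 414, 116], [599, 422, 122], [600, 417, 122]]
((559.2886962890625, 439.5841064453125), (191.44378662109375, 150.33692932128906), 9.505448341369629)
[[0.0, 0.957, 0.288, -0.073], [0.001, -0.288, 0.957, -0.142], [1.0, 0.0, -0.001, -0.002], [0.0, 0.0, 0.0, 1.0]]
```

```bash
cat >> h.py <<'E'
def view(bot,target,yaw,z,px,name):
    """move so target appears at px, tool down at height z"""
    from scipy.spatial.transform import Rotation as Ro
    C=np.load('cam.npy'); K=np.array([[291.7,0,255.9],[0,291.7,195.3],[0,0,1]])
    Rt=Ro.from_euler('xyz',[-np.pi/2,0,yaw]).as_matrix()
    ray=Rt@C[:3,:3]@np.linalg.inv(K)@np.array([px[0],px[1],1.]); off=Rt@C[:3,3]
    zc=z+off[2]; cam=np.array(target)-ray*((target[2]-zc)/ray[2]); tcp=cam-off; tcp[2]=z
    bot.move_ptp(tcp.tolist(),[-np.pi/2,0,yaw])
    bot.wait(0.15)
    cal=bot.get_calibration('wrist'); p,d=bot.read_camera('wrist')
    np.savez(name+'.npz',p=p,d=d,**cal); cv2.imwrite(f'pics/{name}.png',cv2.resize(p[:,:,::-1],None,fx=1.5,fy=1.5,interpolation=cv2.INTER_CUBIC))
    print(tcp.round(3),bot.observe()['time'])
E
python3 - <<'E'
from h import *
from rig import bot
view(bot,[.525,.43,.12],0,.25,(256,150),'ws1')
view(bot,[.528,.173,.08],0,.25,(256,150),'wr1')
E
```

```text
[0.56  0.432 0.25 ] 2.5167
[0.557 0.175 0.25 ] 3.725
```

View pics/ws1.png

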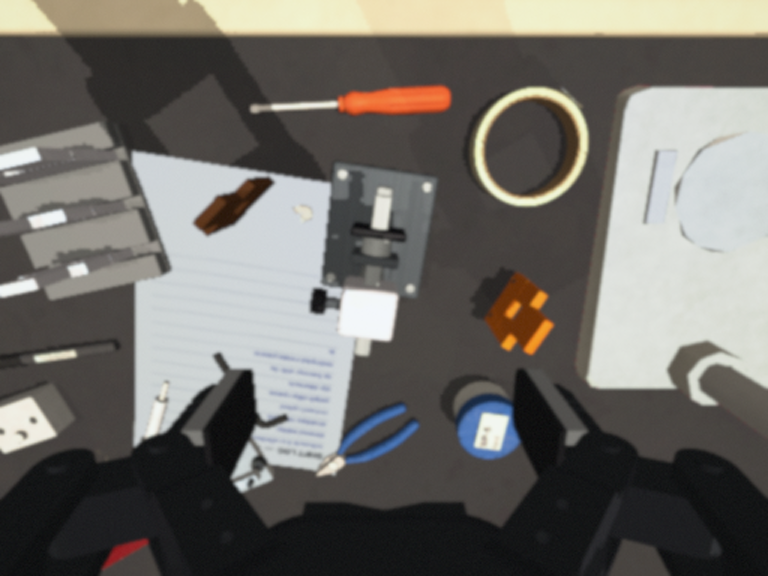

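View pics/wr1.png

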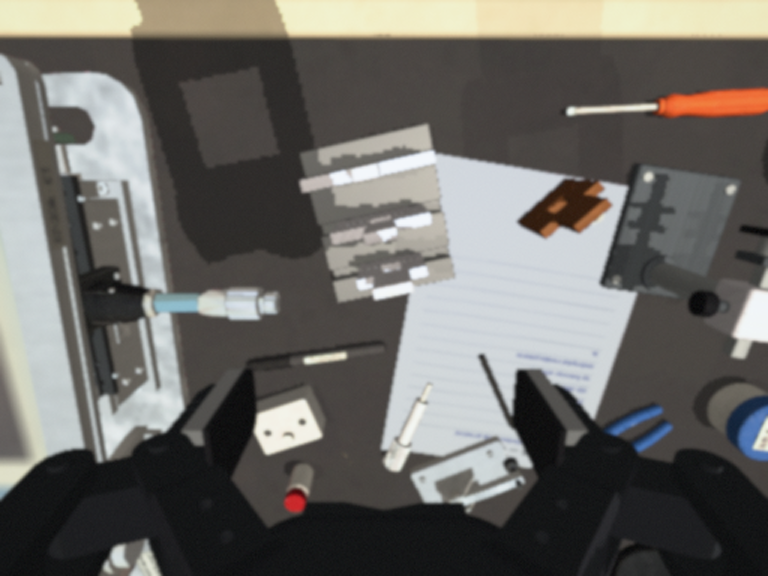

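```bash
python3 - <<'E'
from h import *
for f,(u0,u1,v0,v1) in dict(ws1=(205,300,100,245),wr1=(190,310,75,210)).items():
    p,d,K,T=load(f+'.npz'); W=cloud(d,K,T)
    k=5 if f=='ws1' else 4
    cv2.imwrite(f'pics/{f}c.png',cv2.resize(p[v0:v1,u0:u1,::-1],None,fx=4,fy=4,interpolation=cv2.INTER_CUBIC))
    X=W[v0:v1,u0:u1].reshape(-1,3)
    if f=='wr1':
        q=X[(X[:,2]>.016)&(X[:,2]<.028)]; print(len(q),cv2.minAreaRect((q[:,:2]*1000).astype(np.float32)))
        for a in((.085,.112),(.112,.124),(.124,.137)):
            q=X[(X[:,2]>a[0])&(X[:,2]<a[1])]; print(a,len(q)); print((q[::max(1,len(q)//30)]*1000).round().astype(int).tolist())
    else:
        q=X[(X[:,2]>.006)&(X[:,2]<.018)]; print('base',len(q),cv2.minAreaRect((q[:,:2]*1000).astype(np.float32)))
        q=X[(X[:,2]>.112)&(X[:,0]<.522)]; print('arm',len(q),cv2.minAreaRect((q[:,:2]*1000).astype(np.float32)), q.min(0),q.max(0))
        q=X[(X[:,2]>.122)&(X[:,0]>.55)]; print('head',len(q),cv2.minAreaRect((q[:,:2]*1000).astype(np.float32)),np.median(q[:,2]))
E
```

```text
base 4089 ((545.5934448242188, 423.7049560546875), (90.12226104736328, 109.9234848022461), 81.86859893798828)
arm 264 ((511.166015625, 429.0090637207031), (9.918904304504395, 22.480777740478516), 82.05318450927734) [0.49969971 0.42320183 0.11391351] [0.52176611 0.43512961 0.12697758]
head 1358 ((577.3681030273438, 409.63067626953125), (55.54183578491211, 33.83836364746094), 81.75430297851562) 0.1291889457683858
5597 ((529.7574462890625, 169.98004150390625), (130.12147521972656, 106.091064453125), 12.266958236694336)
(0.085, 0.112) 1020
[[477, 205, 94], [481, 192, 96], [482, 202, 95], [484, 176, 95], [485, 175, 95], [485, 170, 95], [485, 203, 96], [487, 172, 95], [488, 181, 96], [490, 147, 96], [491, 175, 95], [493, 142, 94], [494, 151, 96], [496, 121, 96], [497, 119, 96], [498, 119, 96], [499, 124, 95], [500, 132, 95], [503, 120, 95], [525, 174, 98], [525, 173, 112], [564, 182, 89], [566, 175, 90], [564, 183, 101], [564, 191, 105], [567, 171, 102], [567, 178, 105], [567, 186, 107], [570, 167, 105], [571, 178, 105]]
(0.112, 0.124) 209
[[490, 170, 117], [525, 174, 115], [524, 180, 117]
[... 460 characters left out ...]
 [533, 161, 118], [533, 166, 117], [533, 172, 118], [534, 164, 117], [534, 169, 116]]
(0.124, 0.137) 173
[[485, 167, 129], [486, 166, 130], [487, 160, 129], [487, 165, 129], [487, 169, 131], [488, 158, 130], [488, 163, 129], [488, 167, 130], [489, 156, 131], [489, 160, 128], [489, 165, 131], [489, 169, 129], [490, 157, 129], [489, 162, 130], [489, 166, 128], [490, 155, 130], [490, 159, 129], [490, 164, 130], [490, 168, 129], [491, 156, 129], [491, 160, 129], [491, 164, 129], [491, 169, 130], [492, 157, 130], [492, 161, 131], [492, 165, 130], [492, 170, 129], [493, 158, 130], [493, 162, 130], [493, 166, 129], [494, 156, 128], [494, 160, 130], [494, 164, 128], [495, 158, 128], [495, 156, 128]]
```

View pics/ws1c.png

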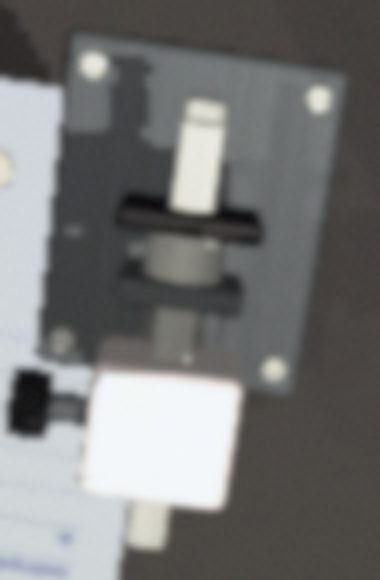

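View pics/wr1c.png

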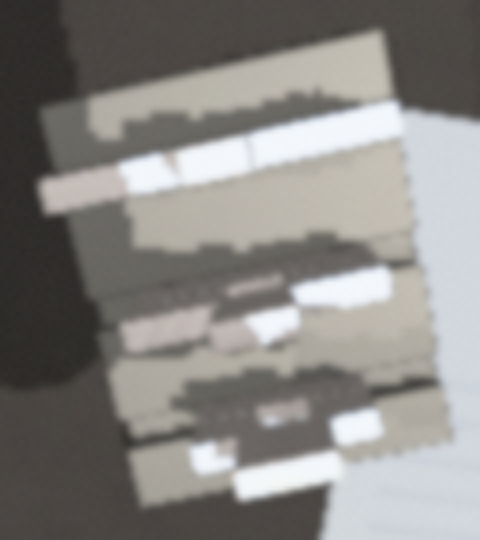

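```bash
python3 - <<'E'
from h import *
from rig import bot
p,d,K,T=load('wr1.npz'); W=cloud(d,K,T)
X=W[75:210,190:310].reshape(-1,3)
a=np.radians(12.27)
for n,z,u,x in(('L',.130,0,.490),('M',.118,0,.529),('S',.106,0,.568)):
    q=X[(abs(X[:,2]-z+.0005)<.003)&(abs(X[:,0]-x)<.02)]
    loc=(q[:,:2]-[.5298,.170])@np.array([[np.cos(a),-np.sin(a)],[np.sin(a),np.cos(a)]])
    print(n,len(q),(loc.min(0)*1e3).round(1),(loc.max(0)*1e3).round(1))
yaw=a; c=np.array([.5298,.170])-.040*np.array([np.cos(a),np.sin(a)])
bot.grip(.06,60)
o=[-np.pi/2,0,yaw]
bot.move_ptp([*c,.2],o)
bot.move_l([*c,.100],rate=.12)
bot.wait(.2)
f0=bot.observe()
bot.grip(.0,100); bot.wait(.2)
f=bot.observe()
print(c,f0['eef_pos'],f0['contact_force'].__class__,np.round(f0['contact_force'],2),np.round(f['contact_force'],2),f['grip_width'],f['eef_pos'],f['time'])
cal=bot.get_calibration('wrist'); p,d=bot.read_camera('wrist'); np.savez('g1.npz',p=p,d=d,**cal)
cv2.imwrite('pics/g1.png',cv2.resize(p[:,:,::-1],None,fx=1.5,fy=1.5))
E
```

```text
L 172 [-44.1  -7. ] [-36.2   8.9]
M 198 [-4.2 -9.9] [ 3.8 12. ]
S 209 [ 35.5 -12.8] [43.9 14.8]
[0.49071372 0.16149925] [0.49137394 0.16163437 0.10101148] <class 'numpy.ndarray'> [ 1.12  0.01 -0.05] [ 0.37  0.19 -1.99] 0.01397680100107075 [0.49054068 0.16143894 0.09976848] 6.4
```

View pics/g1.png

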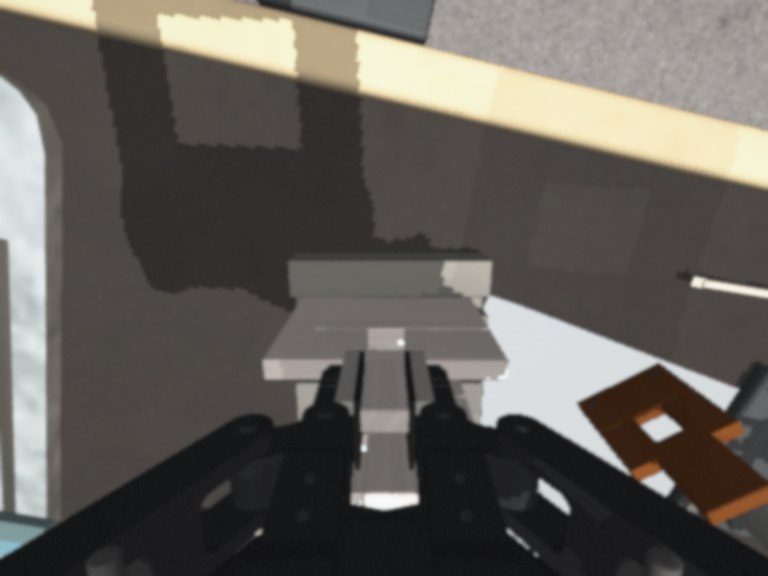

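```bash
python3 - <<'E'
from h import *
from rig import bot
from scipy.spatial.transform import Rotation as Ro
z=np.load('g1.npz');W=cloud(z['d'],z['mtx'],z['pose'])
s=bot.observe();R=Ro.from_euler('xyz',s['tcp_rot']).as_matrix()
L=(W-s['eef_pos'])@R   # tool coords
for v in(242,244,246,248,250):
    r=L[v,150:350]; ok=np.isfinite(r[:,0])&(W[v,150:350,2]>.05)
    q=r[ok]; print(v,(q[:,2].min()*1e3).round(1),(q[:,2].max()*1e3).round(1),'mid',(q[:,2].min()+q[:,2].max())*500, np.median(W[v,150:350,2][ok]))
E
```

```text
242 -46.6 42.7 mid -1.9213606343997243 0.09629382651990667
244 -46.6 42.6 mid -2.023051817032183 0.09684653527467887
246 -46.4 42.4 mid -2.010912772480618 0.09695937846602191
248 -46.6 42.5 mid -2.0584787698583704 0.10453395838026391
250 -46.6 42.9 mid -1.8384387214532247 0.1072042338340258
```

```bash
cat >> h.py <<'E'
YS=np.radians(-8.13); U=np.array([np.cos(YS),np.sin(YS)]); NV=np.array([-U[1],U[0]]); F=np.array([.500,.4324]); OS=[-np.pi/2,0,YS]
def P(s,z,n=0.): return [*(F+U*s+NV*n),z]
def force(bot,k=5):
    a=[]
    for _ in range(k): bot.wait(.02); a.append(bot.observe()['contact_force'])
    f=np.mean(a,0); return np.array([f[:2]@U,f[:2]@NV,f[2]])
def st(bot,t=''):
    s=bot.observe(); e=s['eef_pos']; q=e[:2]-F
    print(t,'s %.1f n %.1f z %.1f'%(q@U*1e3,q@NV*1e3,e[2]*1e3),'f',force(bot).round(2),'w %.1f'%(s['grip_width']*1e3),'rot',np.round(s['tcp_rot'],3),'t %.1f'%s['time'],flush=True)
def snap(bot,cam,name,box,k=4):
    cal=bot.get_calibration(cam); p,d=bot.read_camera(cam); np.savez(name+'.npz',p=p,d=d,**cal)
    u0,u1,v0,v1=box; cv2.imwrite(f'pics/{name}.png',cv2.resize(p[v0:v1,u0:u1,::-1],None,fx=k,fy=k,interpolation=cv2.INTER_CUBIC))
E
python3 - <<'E'
from h import *
from rig import bot
st(bot,'grip')
x,y,_=bot.observe()['eef_pos']
bot.move_l([x,y,.25],rate=.2); st(bot,'lift')
bot.move_ptp(P(-.040,.25),OS)
bot.move_l(P(-.040,.1428),rate=.15); bot.wait(.2); st(bot,'standoff')
snap(bot,'wrist','k1',(128,384,100,292),3); snap(bot,'scene','k1s',(160,280,110,230),5)
E
```

```text
grip s 28.9 n -269.6 z 99.7 f [ 0.01  0.11 -1.8 ] w 13.8 rot [-1.571  0.     0.214] t 6.5
lift s 28.2 n -269.8 z 248.3 f [-0.12 -0.16 -1.66] w 14.1 rot [-1.571  0.003  0.214] t 7.4
standoff s -39.4 n 0.6 z 144.4 f [-0.07  0.07 -1.61] w 14.1 rot [-1.569 -0.002 -0.142] t 9.7
```

View pics/k1.png

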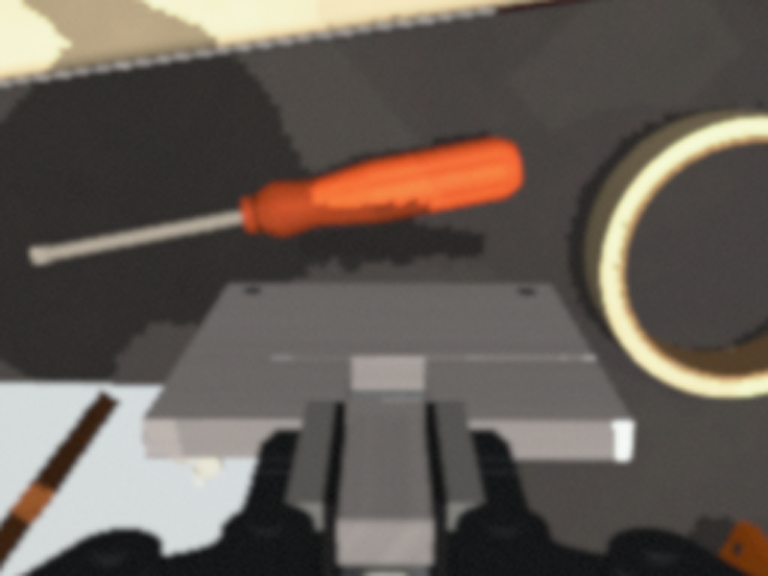

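View pics/k1s.png

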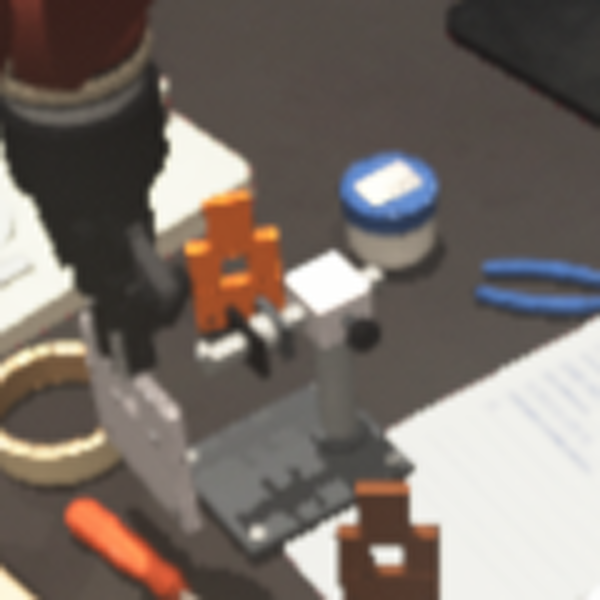

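```bash
python3 - <<'E'
from h import *
from rig import bot
st(bot,'now'); 
bot.move_l(P(-.012,.1428),rate=.08); bot.wait(.1); st(bot,'before tip'); bot.wait(.3); st(bot)
E
```

```text
now s -39.8 n 0.2 z 143.4 f [-0.24 -0.29 -1.35] w 13.8 rot [-1.57e+00 -1.00e-03 -1.42e-01] t 9.8
before tip s -12.1 n -0.1 z 142.6 f [ 0.07 -0.28 -1.33] w 14.0 rot [-1.571  0.    -0.142] t 10.5
 s -12.2 n 0.1 z 142.9 f [-0.19 -0.06 -1.42] w 14.2 rot [-1.571 -0.    -0.142] t 10.9
```

```bash
cat >> h.py <<'E'
def fwd(bot,s0,s1,step,z,lim,rate=.03,n=0.):
    b=force(bot,8); s=s0
    while s<s1-1e-9:
        s=min(s+step,s1); bot.move_l(P(s,z,n),rate=rate); bot.wait(.06); f=force(bot,3)-b
        print('%.1f'%(s*1e3),f.round(2),flush=True)
        if abs(f).max()>lim: return s,f
    return s,f
E
python3 - <<'E'
from h import *
from rig import bot
s,f=fwd(bot,-.012,.006,.003,.1428,1.5)
st(bot)
E
```

```text
-9.0 [ 0.19 -0.05 -0.11]
-6.0 [-0.41 -0.23  0.4 ]
-3.0 [-0.23  0.17  0.41]
-0.0 [-0.48 -0.28  0.07]
3.0 [0.18 0.43 0.48]
6.0 [-0.02 -0.28  0.1 ]
 s 6.0 n -0.0 z 142.8 f [ 0.02  0.12 -1.25] w 13.9 rot [-1.571  0.    -0.142] t 13.3
```

```bash
python3 - <<'E'
from h import *
from rig import bot
b=force(bot,8)
bot.move_l(P(.015,.1428),rate=.04); bot.wait(.2); print((force(bot)-b).round(2))
s,f=fwd(bot,.015,.030,.001,.1428,1.4)
st(bot)
snap(bot,'scene','k2s',(160,280,110,230),5)
E
```

```text
[-0.06 -0.05 -0.05]
16.0 [0.34 0.46 0.03]
17.0 [-0.41  0.22  0.3 ]
18.0 [-0.22 -0.14  0.37]
19.0 [ 0.33 -0.34 -0.15]
20.0 [0.04 0.29 0.52]
21.0 [ 0.02 -0.07 -0.03]
22.0 [-2.35  0.18  1.4 ]
 s 21.7 n 0.0 z 142.7 f [-1.74  0.15 -0.77] w 13.8 rot [-1.571e+00  1.000e-03 -1.420e-01] t 16.8
```

View pics/k2s.png

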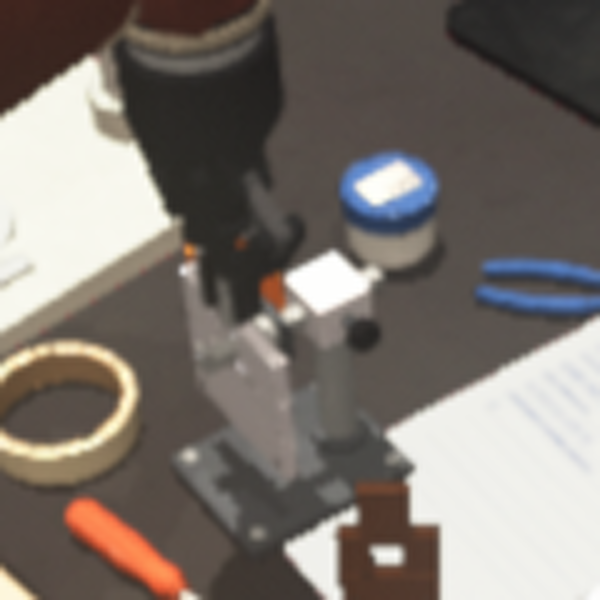

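```bash
cat >> h.py <<'E'
def down(bot,s,z0,z1,step,lim,n=0.):
    b=force(bot,8); z=z0
    while z>z1+1e-9:
        z=max(z-step,z1); bot.move_l(P(s,z,n),rate=.03); bot.wait(.06); f=force(bot,3)-b
        print('%.1f'%(z*1e3),f.round(2),flush=True)
        if f[2]>lim: break
    return z,f
E
python3 - <<'E'
from h import *
from rig import bot
s=.0217
bot.move_l(P(s,.1365),rate=.03); bot.wait(.15); st(bot,'136.5')
z,f=down(bot,s,.1365,.1315,.001,1.6)
st(bot)
E
```

```text
136.5 s 21.7 n -0.2 z 136.2 f [-1.16 -0.1  -1.78] w 14.0 rot [-1.571  0.    -0.142] t 17.4
135.5 [-0.69  0.29  0.8 ]
134.5 [-0.91  1.03  0.53]
133.5 [-0.44  0.49  0.16]
132.5 [-2.95 -2.27  5.76]
 s 21.8 n 0.1 z 133.3 f [-4.24 -1.62  5.17] w 13.9 rot [-1.571 -0.    -0.142] t 19.1
```

```bash
python3 - <<'E'
from h import *
from rig import bot
bot.move_l(P(.0215,.1338),rate=.03); bot.wait(.2); st(bot)
bot.grip(.045); st(bot,'open')
bot.move_l(P(.0215,.24),rate=.2); bot.wait(.1); st(bot)
snap(bot,'scene','k3s',(160,280,110,230),5)
snap(bot,'wrist','k3w',(128,384,100,292),3)
E
```

```text
s 21.6 n -0.0 z 133.3 f [-0.62  0.42 -1.5 ] w 13.9 rot [-1.571 -0.    -0.142] t 19.6
open s 21.7 n 0.1 z 134.1 f [-0.12  0.    0.04] w 45.0 rot [-1.57e+00 -1.00e-03 -1.42e-01] t 20.1
 s 20.6 n -0.8 z 237.1 f [-0.08 -0.12  0.28] w 45.1 rot [-1.574  0.003 -0.142] t 21.0
```

View pics/k3s.png

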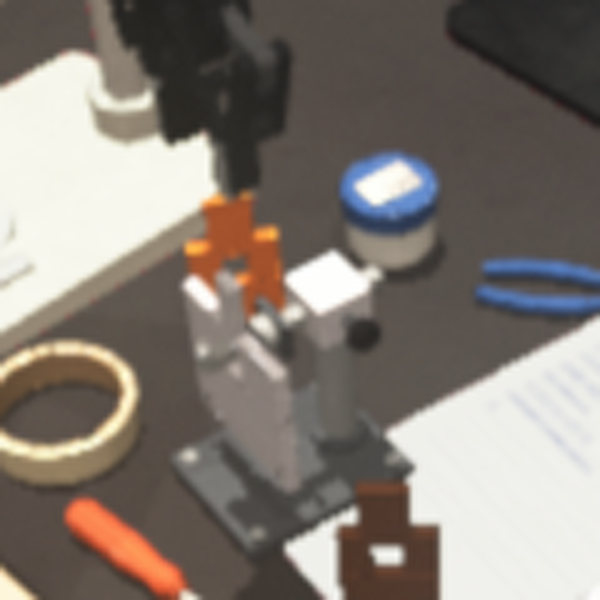

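View pics/k3w.png

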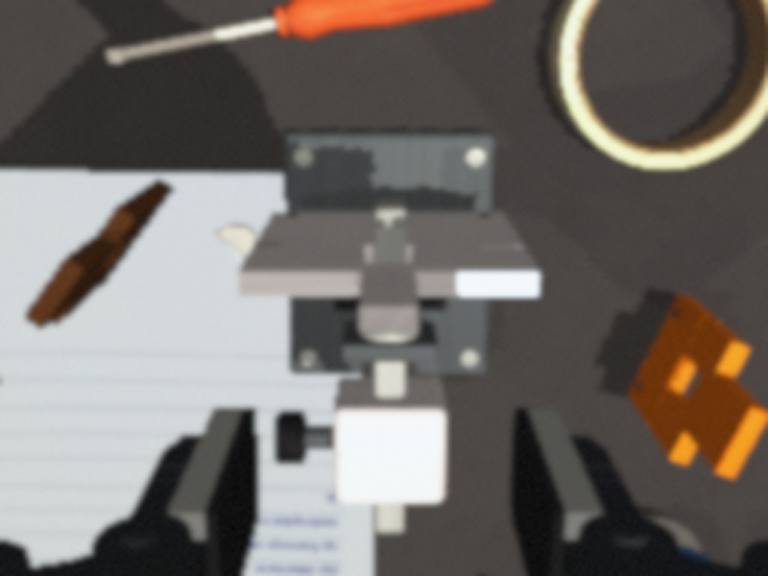

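```bash
cat >> h.py <<'E'
RY=np.radians(12.27)
def pick(bot,k,z,w):
    c=np.array([.5298,.172])+k*.040*np.array([np.cos(RY),np.sin(RY)])
    bot.move_ptp([*c,.19],[-np.pi/2,0,RY]); bot.move_l([*c,z],rate=.15); bot.wait(.25)
    b=force(bot); bot.grip(0,100); bot.wait(.1); e=bot.observe(); print('df',(force(bot)-b).round(2),e['eef_pos'].round(4),e['grip_width'])
    bot.move_l([*c,.25],rate=.2)
    return e['eef_pos'][2]
E
python3 - <<'E'
from h import *
from rig import bot
pick(bot,0,.088,.022)
bot.move_ptp(P(-.025,.25),OS)
bot.move_l(P(-.025,.1428),rate=.15); bot.wait(.25); st(bot,'standoff')
snap(bot,'wrist','m1',(128,384,100,292),3)
E
```

```text
df [-0.99  0.71  2.14] [0.53   0.1721 0.0883] 0.01994563251785998
standoff s -24.5 n 0.5 z 144.2 f [-0.16 -0.06 -1.2 ] w 20.0 rot [-1.569 -0.002 -0.142] t 27.0
```

View pics/m1.png

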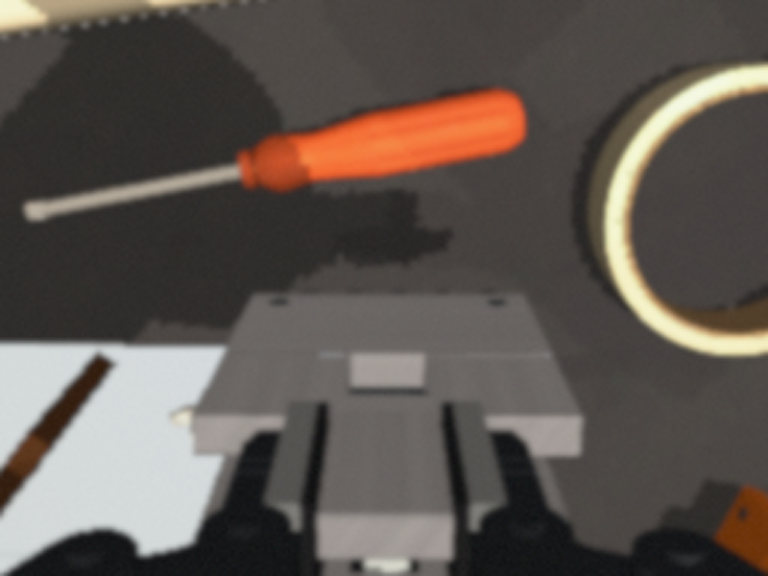

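```bash
python3 - <<'E'
from h import *
from rig import bot
b=force(bot,8)
for s in(-.009,-.002,.005,.010):
    bot.move_l(P(s,.1428),rate=.05); bot.wait(.1); f=force(bot,3)-b; print(s,f.round(2))
    if abs(f).max()>1.8: raise SystemExit
s,f=fwd(bot,.010,.0165,.001,.1428,1.3)
st(bot)
E
```

```text
-0.009 [ 0.12 -0.17  0.56]
-0.002 [0.36 0.01 0.01]
0.005 [ 0.18 -0.59  0.17]
0.01 [-0.27  0.04  0.37]
11.0 [ 0.53  0.59 -0.25]
12.0 [ 0.24 -0.01 -0.22]
13.0 [ 0.23  0.21 -0.46]
14.0 [ 0.54 -0.09 -0.1 ]
15.0 [-2.92 -0.45  1.65]
 s 14.5 n 0.0 z 142.8 f [-3.65 -0.83  0.48] w 20.0 rot [-1.571e+00  1.000e-03 -1.420e-01] t 31.1
```

```bash
python3 - <<'E'
from h import *
from rig import bot
s=.0144
bot.move_l(P(s,.1360),rate=.03); bot.wait(.15); st(bot,'136')
z,f=down(bot,s,.1360,.1320,.001,1.8)
st(bot)
bot.move_l(P(s,min(.1338,z+.0008)),rate=.03); bot.wait(.2); st(bot)
snap(bot,'scene','m2s',(160,280,110,230),5)
E
```

```text
136 s 14.4 n -0.2 z 135.6 f [-1.54 -0.31 -1.55] w 20.0 rot [-1.571  0.    -0.142] t 31.7
135.0 [-0.53  0.34  1.04]
134.0 [-0.64  0.85  1.55]
133.0 [-2.81 -0.68  6.82]
 s 14.5 n 0.3 z 134.0 f [-4.48 -1.14  5.27] w 19.9 rot [-1.57  -0.    -0.142] t 33.0
 s 14.4 n 0.2 z 134.0 f [-3.91  0.08  3.89] w 19.6 rot [-1.57  -0.    -0.142] t 33.5
```

View pics/m2s.png

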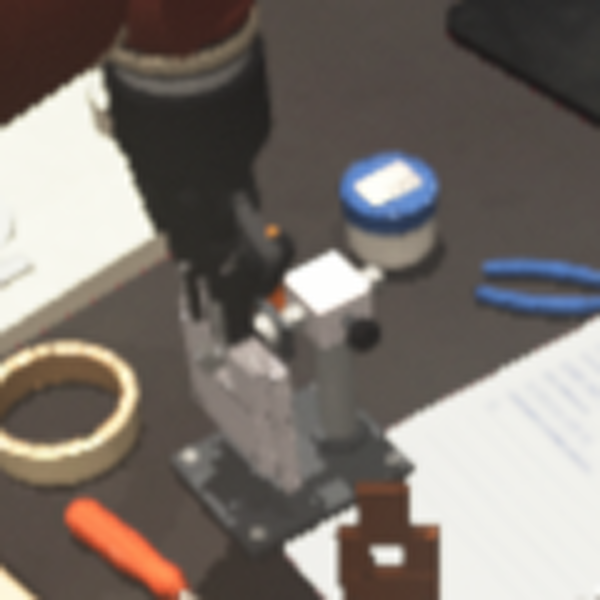

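```bash
python3 - <<'E'
from h import *
from rig import bot
s=.0144
bot.move_l(P(s,.1342),rate=.03); bot.wait(.15); st(bot)
bot.grip(.045); st(bot,'open')
bot.move_l(P(s,.24),rate=.2); bot.wait(.1)
snap(bot,'wrist','m3w',(128,384,100,292),3)
E
```

```text
s 14.4 n 0.1 z 134.0 f [-2.73  2.33  1.19] w 20.0 rot [-1.57  -0.    -0.142] t 34.1
open s 14.8 n -0.4 z 134.0 f [-0.2   0.1   0.03] w 45.2 rot [-1.571 -0.    -0.142] t 34.5
```

View pics/m3w.png

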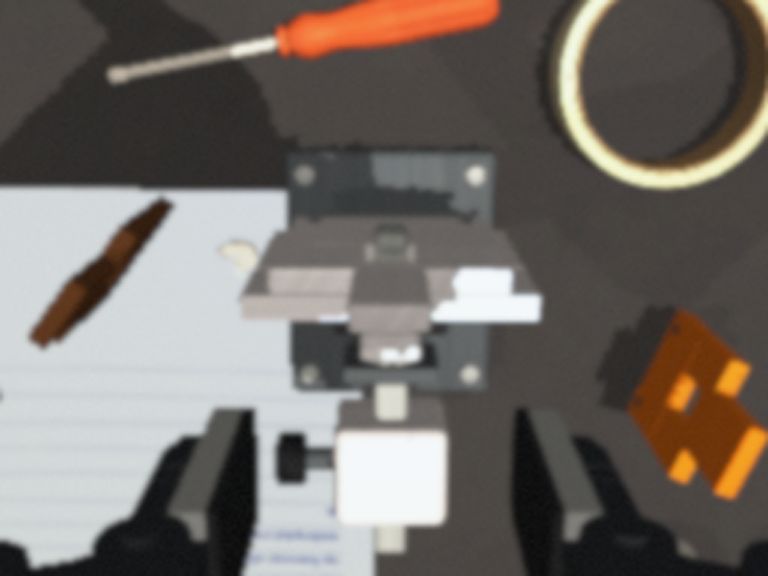

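```bash
python3 - <<'E'
from h import *
from rig import bot
pick(bot,1,.076,.028)
bot.grip(0,120)
bot.move_ptp(P(-.025,.25),OS)
bot.move_l(P(-.025,.1428),rate=.15); bot.wait(.25); st(bot,'standoff')
b=force(bot,8)
for s in(-.009,-.002,.003):
    bot.move_l(P(s,.1428),rate=.05); bot.wait(.1); f=force(bot,3)-b; print(s,f.round(2))
    if abs(f).max()>1.8: raise SystemExit
s,f=fwd(bot,.003,.009,.001,.1428,1.5)
st(bot)
snap(bot,'wrist','s1',(128,384,100,292),3)
E
```

```text
df [ 0.06 -0.56  3.09] [0.5692 0.1805 0.0765] 0.02609970244876513
standoff s -24.5 n 0.5 z 144.1 f [ 0.2  -0.   -0.97] w 25.8 rot [-1.569 -0.002 -0.142] t 41.6
-0.009 [-0.35  0.17  1.01]
-0.002 [-0.02 -0.02  0.86]
0.003 [-0.07  0.01  0.29]
4.0 [ 0.09  1.2  -0.28]
5.0 [-0.11 -0.32 -0.2 ]
6.0 [ 0.21 -0.11 -0.02]
7.0 [-3.93 -0.34  1.96]
 s 6.4 n 0.0 z 142.8 f [-3.68 -0.45  1.38] w 25.5 rot [-1.571e+00  1.000e-03 -1.420e-01] t 44.8
```

View pics/s1.png

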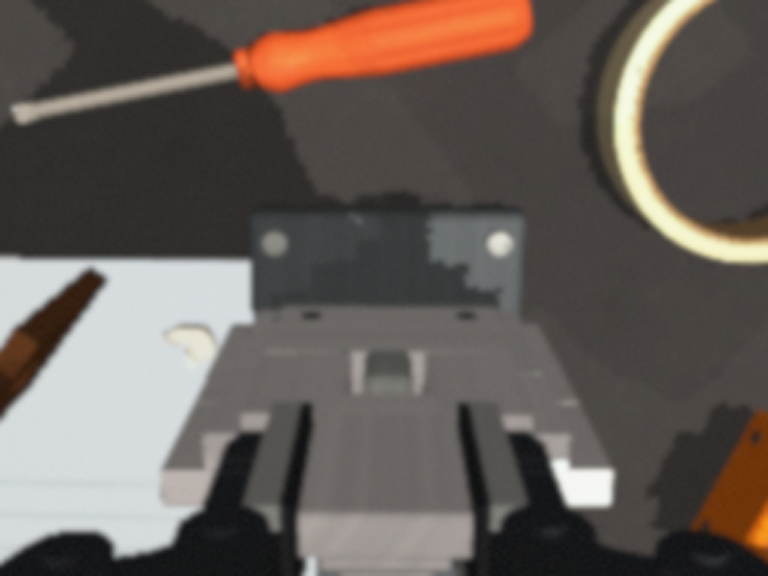

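```bash
python3 - <<'E'
from h import *
from rig import bot
for s in(.0085,.010,.0113,.012):
    bot.move_l(P(s,.1428),rate=.03); bot.wait(.1); st(bot,'%.1f'%(s*1e3))
    if force(bot,3)[0]<-12: break
E
```

```text
8.5 s 8.2 n 0.0 z 142.8 f [-4.77 -0.31  1.48] w 25.5 rot [-1.571e+00  1.000e-03 -1.420e-01] t 45.3
10.0 s 9.4 n 0.0 z 142.7 f [-5.49 -0.43  1.66] w 25.6 rot [-1.571e+00  1.000e-03 -1.420e-01] t 45.8
11.3 s 10.4 n 0.0 z 142.8 f [-6.62 -0.81  2.35] w 25.5 rot [-1.571  0.002 -0.142] t 46.3
12.0 s 10.9 n 0.1 z 142.8 f [-7.76 -0.49  2.7 ] w 25.9 rot [-1.571  0.002 -0.142] t 46.8
```

```bash
python3 - <<'E'
from h import *
from rig import bot
s=.0125
bot.move_l(P(s,.1428),rate=.03); bot.wait(.15); st(bot)
b=force(bot)
for z in(.1405,.139,.1375,.136,.135,.134,.133):
    bot.move_l(P(s,z),rate=.03); bot.wait(.1); st(bot,'%.1f'%(z*1e3))
    if force(bot,3)[2]-b[2]>3.5: break
snap(bot,'wrist','s2',(128,384,100,292),3)
E
```

```text
s 11.3 n 0.1 z 142.8 f [-7.14 -0.72  2.65] w 25.6 rot [-1.571  0.003 -0.142] t 47.3
140.5 s 11.4 n 0.3 z 140.3 f [-6.87 -0.1   2.51] w 25.9 rot [-1.571  0.002 -0.142] t 47.8
139.0 s 11.4 n 0.3 z 139.0 f [-7.2   0.13  1.82] w 25.6 rot [-1.57   0.002 -0.142] t 48.3
137.5 s 11.3 n 0.4 z 137.5 f [-7.4  -0.07  2.24] w 25.7 rot [-1.57   0.002 -0.142] t 48.8
136.0 s 11.3 n 0.5 z 136.0 f [-7.55  0.04  2.82] w 25.9 rot [-1.57   0.002 -0.142] t 49.2
135.0 s 11.3 n 0.5 z 135.1 f [-7.74  0.26  2.72] w 25.7 rot [-1.57   0.002 -0.142] t 49.7
134.0 s 11.3 n 0.5 z 134.3 f [-8.14  0.45  3.52] w 25.6 rot [-1.57   0.002 -0.142] t 50.2
133.0 s 11.4 n 0.5 z 134.2 f [-9.32 -1.05  6.85] w 25.6 rot [-1.57   0.002 -0.141] t 50.7
```

View pics/s2.png

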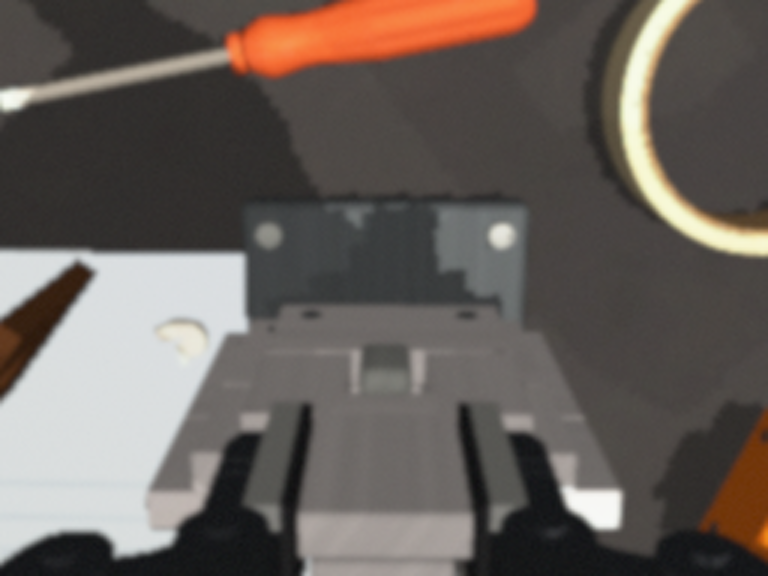

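```bash
python3 - <<'E'
from h import *
from rig import bot
for s in(.0113,.0103,.0095):
    bot.move_l(P(s,.1342),rate=.03); bot.wait(.12); st(bot,'%.1f'%(s*1e3))
    if force(bot,3)[0]>-1.0: break
s=bot.observe()['eef_pos'][:2]
bot.grip(.05); st(bot,'open')
bot.move_l([*s,.24],rate=.2); bot.wait(.15); st(bot)
snap(bot,'wrist','s3',(170,342,110,240),4); snap(bot,'scene','s3s',(160,280,110,230),5)
E
```

```text
11.3 s 10.4 n 0.4 z 134.3 f [-6.81  0.56  2.68] w 25.6 rot [-1.57   0.002 -0.142] t 51.2
10.3 s 10.2 n 0.4 z 134.4 f [-4.48  1.66  1.68] w 25.4 rot [-1.57  -0.    -0.142] t 51.8
9.5 s 10.1 n 0.4 z 134.4 f [-0.04  4.63 -1.07] w 25.6 rot [-1.57e+00 -1.00e-03 -1.42e-01] t 52.2
open s 9.6 n -0.5 z 134.1 f [-0.12  0.32 -0.11] w 50.2 rot [-1.572  0.    -0.142] t 52.7
 s 9.2 n -0.5 z 237.0 f [0.02 0.11 0.1 ] w 49.9 rot [-1.574  0.003 -0.142] t 53.6
```

View pics/s3.png

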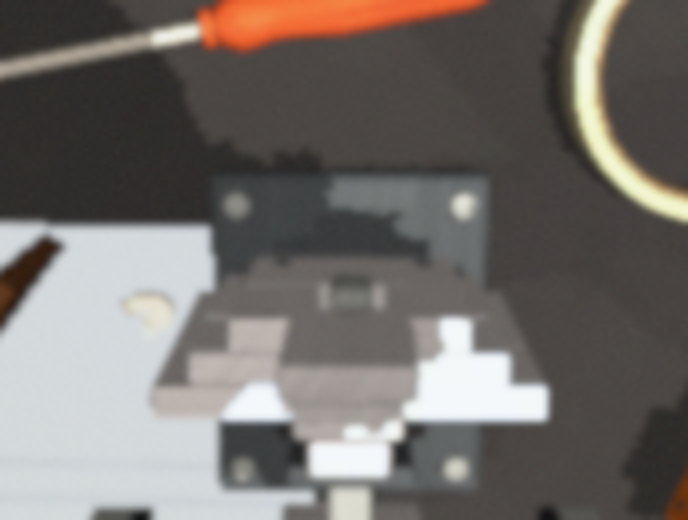

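View pics/s3s.png

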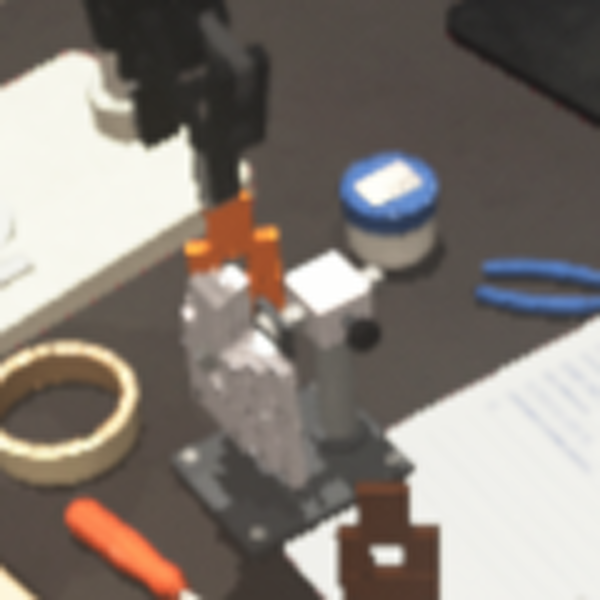

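```bash
python3 - <<'E'
from h import *
p,d,K,T=load('s3.npz'); W=cloud(d,K,T); W[...,1]+=.002
q=W[...,:2]-F; s=q@U*1e3; n=q@NV*1e3; z=W[...,2]*1e3
for nm,m in(('tabs',(abs(n)<7)&(z>155)),('S sh',(n>18)&(n<25)&(z>122)),('M sh',(n>29)&(n<34)&(z>122)),('L sh',(n>38)&(n<44)&(z>122)),('R S',(n<-18)&(n>-25)&(z>122)),('R L',(n<-38)&(n>-44)&(z>122))):
    m=m&(s>-10)&(s<45); print(nm,m.sum(),'s',np.percentile(s[m],[2,98]).round(1),'z',np.percentile(z[m],[5,50,95]).round(1))
m=(z>155)&(s>-10)&(s<45)&(abs(n)<20)
for a in range(4,34,2):
    k=m&(s>=a)&(s<a+2)
    if k.sum(): print(a,k.sum(),'n',n[k].min().round(1),n[k].max().round(1),'z',np.median(z[k]).round(1))
E
```

```text
tabs 3063 s [-2.  26.8] z [162.9 318.5 325.8]
S sh 3037 s [-9.4 21.8] z [130.  313.  330.7]
M sh 890 s [-7.2 26.3] z [129.3 285.9 307.4]
L sh 1055 s [ 2.3 26.3] z [129.9 293.3 295.1]
R S 2276 s [-9.4 23.3] z [129.4 318.2 331.5]
R L 1083 s [ 2.1 26.3] z [130.2 293.4 295.4]
4 77 n -13.2 12.9 z 158.7
6 124 n -13.9 13.2 z 163.3
8 91 n -13.6 12.9 z 163.8
10 81 n -13.8 12.9 z 163.6
12 67 n -13.8 12.9 z 163.6
14 77 n -10.7 10.6 z 163.3
16 59 n -10.7 10.7 z 163.4
18 66 n -10.7 9.9 z 163.6
20 47 n -10.7 9.9 z 163.2
22 54 n -7.6 7.6 z 163.2
24 48 n -7.5 7.6 z 163.5
26 47 n -7.6 7.6 z 163.3
28 40 n -7.6 7.6 z 163.2
30 1 n 6.9 6.9 z 161.9
```

```bash
python3 - <<'E'
from rig import bot
print(bot.close_job(), bot.observe()['time'])
E
```

```text
the job is handed in; nothing more can be done
the job is handed in; nothing more can be done
```

The three grey plates hang on the hook, large at the back, then middle, then small in front. I handed the job in at about 54 s of robot time, with the gripper open and about 100 mm above the hanging position.

- **Placing:** I fed each plate over the tip and felt it back until it touched what was behind it, about 2 N for the large plate and 3–4 N for the others. The small one was then pushed back about 5 mm at 7–8 N. It came down past the tip without catching, pressing back with about 9 N as it landed on the arm. I eased it forward until the tip took the spring load, then let go.
- **Last depth check:** All three tab tops are level at about 163.5 mm; hanging fully down on the arm they should be at 164 mm. They lie face to face with no gap, from 6 to 30 mm behind the front end of the arm, which fits 24 mm of plates behind a 6 mm tip. Tab widths from front to back measured about 27, 21 and 15 mm, against 28, 22 and 16 mm given.
- **Camera offset:** The wrist camera read about 2 mm off sideways. I saw this against the gripped large plate and corrected for it, after which it agreed with the top camera.
- **Bystanders:** I left the orange and brown look-alikes and the other things alone. The last pictures show the look-alikes and the screwdriver in place; I did not check the die block, hex key and micrometer separately at the end.

No final check failed.

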